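# Load the bronze disc into the spring magazine

## Task

Refill the blue-based disc magazine on the soils-lab bench: lay the perforated bronze disc flat in the mouth between the four guide rods and press it straight down against the spring until it has gone fully past both yellow catches, then let go so that it stays in the magazine, flat, held under the catches. Leave the dark steel disc and the white ceramic disc where they lie.

Things in the scene. Friction and masses are not known exactly. Their poses are not given: they have to be found in the camera images.
- magazine: Fixed spring magazine, blue base 110x110x20 mm. Origin: centre of its underside, z up. Four 8 mm rods on the diagonals, 35.5 mm off axis, 104 mm high, leaning out above 75 mm: a 60 mm disc has 1.5 mm play. 42 mm finger gaps on +-x, +-y. Black follower: top 69 mm up, travel 36 mm, 3.4 to 7.7 N. Yellow spring catches on +x, -x: noses 26 mm off axis, underside 60 mm up, top 69 mm; they yield outward.
- bronze_disc: The disc to load: bronze, brass-coloured with rings of small dark holes, 60 mm across, 15 mm thick, 0.22 kg, lying flat on the bench. Origin at its centre, z its axis. Pressed until its top is 50 to 56 mm above the bench (takes 5 to 15 N; hard stop at 48 mm) it is past the catches, which snap over it; the follower then holds it up against their undersides, centre 52 mm up. Let go earlier, it rises.
- steel_disc: Bystander: plain dark steel disc of the same size, lying flat. Origin at its centre. To be left alone.
- ceramic_disc: Bystander: white ceramic disc of the same size, lying flat. Origin at its centre. To be left alone.

How it is judged:
By the outcome, as a careful person would: the job done as asked, in the order asked, and still so for the second after the job is handed in, with the robot touching nothing.
It also fails if it takes over 40 s, if anything falls off the work surface, if the arm or the gripper's body presses on something with over 40 N, if the wrist force passes 120 N, or if a joint passes its speed limit or range.

## Robot

A 7-joint arm with a two-finger parallel gripper is mounted at the origin on the work surface. World frame = base frame: x ahead of the robot, y to its left, z up, the work surface at z = 0. Lengths are in m, angles in rad, forces in N, time in s.
With the tool pointing down it reaches from about 0.425 to 0.925 m from the base axis. Payload 6.8 kg.
Tool frame: the origin (TCP) lies midway between the tips of the shut fingers; the grasp point (between the pads) lies 19 mm behind it (manip.grip_depth is the distance from the TCP to the grasp point, in m); z points along the fingers, y is the line along which they close (so a half turn about z gives the same grasp; the last joint's range is limited). The gripper opens to 88 mm and grips with 3 to 60 N. Pads are 20 mm wide; open, the fingers measure 115 mm over their backs; the gripper's body (75 mm by 178 mm) begins 61 mm behind the grasp point.
Start: joints at [1.238, 0.477, 0.022, 1.555, -0.011, 1.109, -0.083], TCP at [0.15, -0.658, 0.223] pointing down, gripper open.
Joint ranges: [-2.96, 2.96], [-0.34, 2.1], [-1.41, 1.46], [0.24, 2.44], [-1.37, 4.51], [0.17, 1.92], [-2.96, 2.96]. Speed limits (rad/s): [2.39, 2.39, 3.14, 3.14, 3.14, 3.14, 3.14].

## Interface

Orientations are given as a unit quaternion [w, x, y, z].
In Python, from rig import monitor, capture, manip, spot_in gives the robot as it stands.
- The arm moves only by the shell command python3 -m inch 'ROWS' [OPENING] [FORCE]. ROWS is a JSON object of lists of equal length, an entry for each row: "slide": the shift along the tool's x, y, z each as a share of 100 mm, from -1 to 1, a list of three; "turn": the turn, a rotation vector about the tool's x, y, z each as a share of 0.5 rad, from -1 to 1, a list of three. A call has 1 to 20 rows; each row is the pose to reach, as a shift and turn from the pose commanded when the call began, along the tool's axes at that moment; what a row does not reach only later rows make up. A row lasts 1/8 s, in which the tool goes at most 62.5 mm and 10.7 degrees, less where a joint would pass 70% of its speed; a pose out of reach is approached as far as the arm can. A call with a number of a shift or a turn outside -1 to 1 is refused whole. A call with a gripper value outside its range is refused whole. OPENING is the opening, from 0 (shut) to 1 (fully open), set as the call begins (- or left out, the last holds). The fingers move at their own pace and stop on an object; FORCE is the grip in N (left out, the last holds). Time passes only in rows, so rows that repeat a pose let the fingers close. It gives the time, the measured TCP pose, the force, the opening and the grip force at its end, in the units of the state.
- monitor.get_state(): the state, without advancing time (a new reading comes with each control period).
- capture(name): name is "scene" or "top"; returns a dict with "img" (400x640x3 uint8, red, green, blue), "range_z" (400x640 float32, m along the optical axis (not along the pixel's ray), 0 where there is no reading), "intrinsics" (3x3 intrinsics, pixels), "dist_coeffs" ([k1, k2, p1, p2, k3] as OpenCV has them; the pictures are not rectified), "eye" and "rotation" of the camera in the world. Camera axes: x right, y up, looking along -z (the intrinsics and any distortion apply to the point x, -y, -z); pixel columns grow to the right and rows downward; lengths in m; the calibration is good to about 2 mm. A picture is of the moment at which its call begins.
- manip.sign_off(): hands the job in; it is judged then, once.
Trained networks look in the newest picture that a camera, given by its name, has taken for a name from the list of things; names that differ only in an ending like _2 or _b are one class to them, and where a whole thing is asked for, a point or a joint stands for the part that bears it (a point fixed in the world has none). Each returns a list of dicts, best first, with "p" (0 to 1); they miss things now and then, are a little off and sometimes report something else, mostly with a low value. They report only what shows in the picture. A call takes as long as a camera call.
- spot_in(camera, name): "point" ([column, row] in pixels, amid what is visible of it).
The state is a dict: "time_s": time; "joint_pos": joint angles; "joint_vel": joint speeds; "joint_efforts": joint torques, N m; "position": TCP position; "orientation": TCP orientation; "force": force on the tool from outside, world axes, zero at the start; "moment": the same for the moment, N m; "grip_width": finger opening in m; "grasp_force": force on a finger pad.
Only numpy, scipy, OpenCV 4.12 (cv2) and the standard library are available. Lean on these libraries where they do the work, as an engineer would, in place of code of your own. Each camera call takes 0.05 s, during which the arm holds its last target. There are 200 camera calls.

## Working session

There is one attempt and no reset: what is moved stays moved. The work goes in short steps, Python scripts to look and compute and a shell command to move; the robot and the scene stay as the last step left them, time stands still between calls to the robot, and variables do not carry over. Pictures are saved under pics/ and viewed, at most 10 in all, crops included, and the job is handed in when it is done.

```bash
ls; mkdir -p pics
cat > h.py <<'E'
import numpy as np, cv2
from rig import monitor, capture, manip, spot_in
def pt(c,px,z=None):
    K=np.array(c["intrinsics"]);d=np.array(c["dist_coeffs"])
    u=cv2.undistortPoints(np.array([[px]],float),K,d)[0,0]
    r=np.array(c["rotation"])@np.array([u[0],-u[1],-1.0]);e=np.array(c["eye"])
    if z is None:
        k=c["range_z"][int(round(px[1])),int(round(px[0]))]
    else: k=(z-e[2])/r[2]
    return e+k*r
def cloud(c):
    K=np.array(c["intrinsics"]);d=np.array(c["dist_coeffs"])
    v,u=np.mgrid[0:400,0:640]
    q=cv2.undistortPoints(np.stack([u.ravel(),v.ravel()],1).astype(float)[:,None],K,d)[:,0]
    r=np.c_[q[:,0],-q[:,1],-np.ones(len(q))]@np.array(c["rotation"]).T
    P=np.array(c["eye"])+r*c["range_z"].ravel()[:,None]
    return P.reshape(400,640,3)
E
python3 - <<'E'
from h import *
ims=[]
for n in ("scene","top"):
    c=capture(n);ims.append(c["img"]);print(n,c["eye"],np.round(c["rotation"],2).tolist(),c["intrinsics"])
    cv2.imwrite(f"pics/{n}.png",c["img"][:,:,::-1])
    for t in ("magazine","bronze_disc","steel_disc","ceramic_disc"):
        for r in spot_in(n,t)[:2]: print(t,r,pt(c,r["point"]))
print(monitor.get_state())
E
```

```text
pics
scene [0.95342462 0.06523367 0.62970136] [0.6, 0.2, 0.23, 0.74] [[402.29653569   0.         321.98191008]
 [  0.         402.29653569 201.24188807]
 [  0.           0.           1.        ]]Traceback (most recent call last):
  File "<stdin>", line 7, in <module>
  File "h.py", line 6, in pt
    r=np.array(c["rotation"])@np.array([u[0],-u[1],-1.0]);e=np.array(c["eye"])
      ~~~~~~~~~~~~~~~~~~~~~~~^~~~~~~~~~~~~~~~~~~~~~~~~~~~
ValueError: matmul: Input operand 1 has a mismatch in its core dimension 0, with gufunc signature (n?,k),(k,m?)->(n?,m?) (size 3 is different from 4)
```

View pics/scene.png

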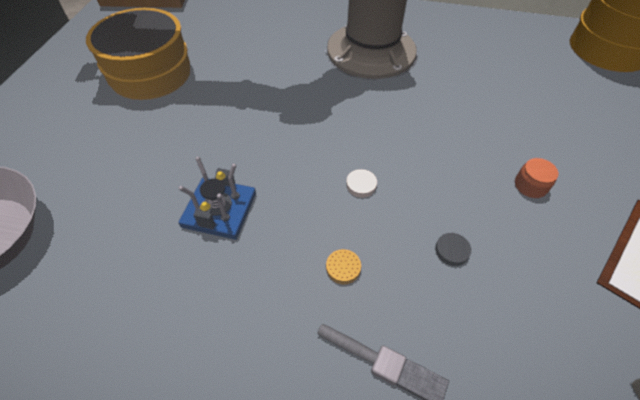

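The scene view shows the magazine at about (218,203), bronze at (344,266), steel at (454,249) and ceramic at (362,183). The camera rotation is a quaternion, so I'll fix the helper.

```bash
sed -i 's/np.array(c\["rotation"\])/R(c)/; 1a from scipy.spatial.transform import Rotation\ndef R(c): return Rotation.from_quat(np.array(c["rotation"])[[1,2,3,0]]).as_matrix()' h.py
python3 - <<'E'
from h import *
for n in ("scene","top"):
    c=capture(n);print(n,c["eye"],np.round(c["rotation"],2))
    cv2.imwrite(f"pics/{n}1.png",c["img"][:,:,::-1])
    for t in ("magazine","bronze_disc","steel_disc","ceramic_disc"):
        for r in spot_in(n,t)[:2]: print(t,r,pt(c,r["point"]).round(4))
    P=cloud(c)
    h=cv2.cvtColor(c["img"],cv2.COLOR_RGB2HSV)
    blue=(h[...,0]>105)&(h[...,0]<125)&(h[...,1]>170)&(abs(P[...,2]-.02)<.006)
    br=(h[...,0]<25)&(h[...,1]>120)&(abs(P[...,2]-.015)<.004)
    for nm,m in(("blue",blue),("bronze",br)):
        l=cv2.connectedComponentsWithStats(m.astype(np.uint8))
        for k in range(1,l[0]):
            if l[2][k,4]<60: continue
            q=P[l[1]==k]; (cx,cy),s,a=cv2.minAreaRect(q[:,:2].astype(np.float32)*1000)
            print(nm,l[2][k],"rect",cx,cy,s,a,"mean",q.mean(0).round(4))
s=monitor.get_state();print({k:np.round(s[k],4).tolist() for k in s})
E
```

```text
scene [0.95342462 0.06523367 0.62970136] [0.6  0.2  0.23 0.74]
magazine {'point': [219.4, 204.6], 'p': 0.88} [ 0.5995 -0.1831  0.0641]
bronze_disc {'point': [344.9, 267.7], 'p': 0.64} [0.6467 0.0467 0.0163]
steel_disc {'point': [454.0, 250.1], 'p': 0.82} [0.5718 0.2262 0.0143]
ceramic_disc {'point': [357.7, 183.1], 'p': 0.82} [0.4607 0.039  0.0133]
bronze [571  35  69  34 239] rect -89.59657287597656 580.5953369140625 (180.58367919921875, 60.544532775878906) 55.40333938598633 mean [-0.0774  0.5798  0.0149]
bronze [114  83  64  14 108] rect 299.5384216308594 -485.95062255859375 (33.20036315917969, 141.94239807128906) 22.589508056640625 mean [ 0.3034 -0.4812  0.016 ]
bronze [326 250  35  32 866] rect 641.2772216796875 42.4944953918457 (57.89893341064453, 57.82004928588867) 20.404983520507812 mean [0.6419 0.0429 0.0142]
top [0.47226    0.00189082 1.00795387] [ 0.71  0.02 -0.04 -0.7 ]
magazine {'point': [420.2, 207.2], 'p': 0.89} [ 0.5686 -0.2002  0.0713]
bronze_disc {'point': [293.0, 175.0], 'p': 0.75} [0.6336 0.0338 0.014 ]
steel_disc {'point': [191.1, 206.3], 'p': 0.71} [0.5702 0.2273
[... 597 characters left out ...]
914062 -174.71878051757812 (47.08262252807617, 25.3289737701416) 21.60368537902832 mean [ 0.5359 -0.1743  0.0205]
bronze [275 157  30  30 672] rect 639.3424072265625 40.5988655090332 (56.61255645751953, 56.394596099853516) 44.93004608154297 mean [0.6397 0.0404 0.0155]
{'time_s': 0.6, 'joint_pos': [1.238, 0.477, 0.0224, 1.5554, -0.0115, 1.1093, -0.0831], 'joint_vel': [-0.0009, 0.0, -0.0001, -0.0011, -0.0007, -0.0013, 0.0009], 'joint_efforts': [0.0002, -58.242, 1.5328, -27.2815, -0.0543, 0.0103, 0.0], 'position': [0.1504, -0.658, 0.2227], 'orientation': [0.0, 0.9937, 0.1121, 0.0], 'force': [0.9013, -0.0835, -0.085], 'moment': [-0.0023, 0.0083, 0.0308], 'grasp_force': 0.0, 'grip_width': 0.0879}
```

View pics/top1.png

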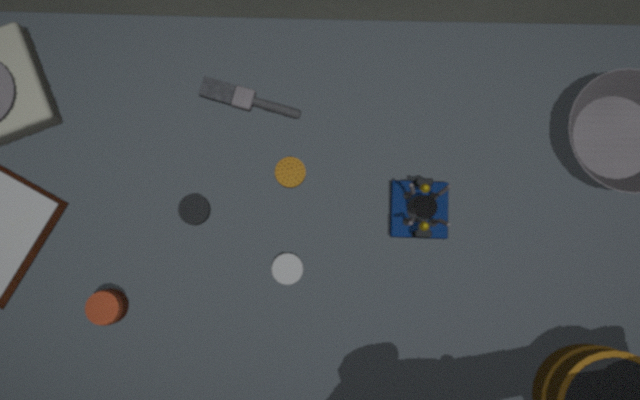

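Top view shows the magazine at about (420,208), catches at (426,187) and (425,227) so along world x, and bronze at (291,172). Next I'll fit the blue base and the disc more precisely.

```bash
cat >> h.py <<'E'
from scipy.optimize import minimize
def und(c,uv,z):
    q=cv2.undistortPoints(np.array(uv,float)[:,None],np.array(c["intrinsics"]),np.array(c["dist_coeffs"]))[:,0]
    r=np.c_[q[:,0],-q[:,1],-np.ones(len(q))]@R(c).T;e=np.array(c["eye"])
    return e+r*((z-e[2])/r[:,2])[:,None]
def project(c,X):
    p=(np.atleast_2d(X)-np.array(c["eye"]))@R(c)
    p=p*[1,-1,-1]
    return cv2.projectPoints(p,np.zeros(3),np.zeros(3),np.array(c["intrinsics"]),np.array(c["dist_coeffs"]))[0][:,0]
E
python3 - <<'E'
from h import *
for n,mb in (("scene",(218,203)),("top",(420,208))):
    c=capture(n);h=cv2.cvtColor(c["img"],cv2.COLOR_RGB2HSV)
    v,u=np.mgrid[0:400,0:640]
    near=(abs(u-mb[0])<60)&(abs(v-mb[1])<60)
    m=near&(h[...,0]>100)&(h[...,0]<130)&(h[...,1]>150)
    X=und(c,np.c_[u[m],v[m]],.02)
    print(n,m.sum(),cv2.minAreaRect(X[:,:2].astype(np.float32)*1000))
    y=near&(h[...,0]>20)&(h[...,0]<35)&(h[...,1]>150)&(h[...,2]>100)
    l=cv2.connectedComponentsWithStats(y.astype(np.uint8))
    for k in range(1,l[0]):
        if l[2][k,4]>5: print("catch",l[2][k,4],und(c,[l[3][k]],.069)[0].round(4))
    bp=project(c,[.64,.0415,.015])[0]
    b=(np.hypot(u-bp[0],v-bp[1])<30)&(h[...,0]<28)&(h[...,1]>120)
    X=und(c,np.c_[u[b],v[b]],.015)[:,:2].astype(np.float32)*1000
    print("bronze",b.sum(),cv2.minEnclosingCircle(X),X.mean(0))
    Z=cloud(c);blk=near&(h[...,2]<60)&(abs(Z[...,2]-.069)<.006)
    print("follower",blk.sum(),Z[blk].mean(0) if blk.any() else 0)
    a,bb=mb; cv2.imwrite(f"pics/mag_{n}.png",cv2.resize(c["img"][bb-45:bb+45,a-45:a+45,::-1],(560,560),interpolation=2))
cv2.imwrite("pics/mags.png",np.hstack([cv2.resize(cv2.imread(f"pics/mag_{n}.png"),(400,400)) for n in("scene","top")]))
E
```

```text
scene 656 ((572.8104248046875, -205.83364868164062), (105.016357421875, 104.27571105957031), 89.82463836669922)
catch 37 [ 0.5413 -0.2034  0.069 ]
catch 43 [ 0.6107 -0.2048  0.069 ]
bronze 884 ((641.7300415039062, 42.5273323059082), 30.233793258666992) [642.4201    43.010235]
follower 123 [ 0.57488119 -0.20716376  0.0676423 ]
top 1395 ((570.6842651367188, -208.76687622070312), (108.14100646972656, 106.62635803222656), 89.03455352783203)
catch 28 [ 0.6052 -0.2111  0.069 ]
catch 27 [ 0.5353 -0.2094  0.069 ]
bronze 705 ((639.8070678710938, 40.609554290771484), 29.14851951599121) [639.7994  40.35  ]
follower 448 [ 0.57095902 -0.20924784  0.06955982]
```

View pics/mags.png

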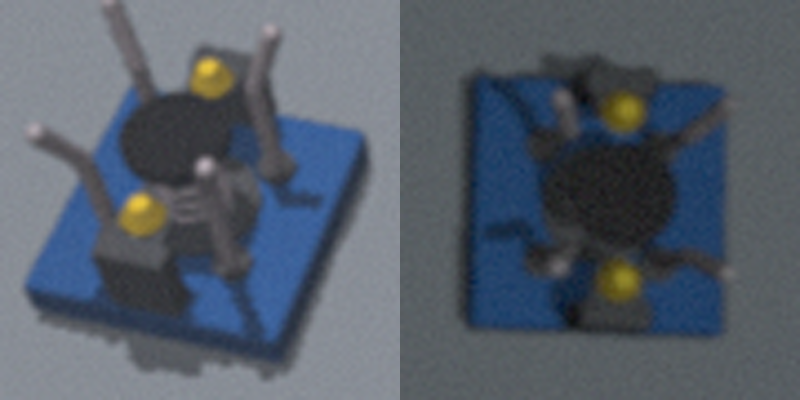

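The crops confirm the catches lie along world x and the yaw is about -1°. I'm using magazine ≈ (0.572,-0.208) and bronze ≈ (0.641,0.042), and setting out towards the disc.

```bash
python3 -m inch '{"slide":[[0.5,-0.45,0],[1,-0.9,0],[1,-0.9,0]],"turn":[[0,0,0.25],[0,0,0.485],[0,0,0.485]]}' 1
```

```text
time_s: 1.08
position: [0.2318, -0.5444, 0.2229]
orientation: [-0.001, 1.0, -0.006, 0.001]
force: [-0.6, -1.2, 0.0]
grip_width: 0.0878
grasp_force: 0.0
```

```bash
I='{"turn":0}'; python3 -m inch '{"slide":[[0.35,-0.5,0],[0.7,-1,0],[0.7,-1,0]],"turn":[[0,0,0],[0,0,0],[0,0,0]]}'; python3 -m inch '{"slide":[[0.35,-0.5,0],[0.7,-1,0],[0.7,-1,0]],"turn":[[0,0,0],[0,0,0],[0,0,0]]}'
```

```text
time_s: 1.45
position: [0.303, -0.4461, 0.223]
orientation: [-0.0, 1.0, -0.005, 0.001]
force: [-1.1, 0.2, 0.1]
grip_width: 0.0879
grasp_force: 0.0
time_s: 1.82
position: [0.3741, -0.348, 0.223]
orientation: [-0.0, 1.0, -0.005, 0.001]
force: [-0.4, -1.3, -0.0]
grip_width: 0.0878
grasp_force: 0.0
```

```bash
python3 -m inch '{"slide":[[0.35,-0.5,0],[0.68,-1,0],[0.68,-1,0]],"turn":[[0,0,0],[0,0,0],[0,0,0]]}'; python3 -m inch '{"slide":[[0.35,-0.5,0],[0.68,-1,0],[0.68,-1,0]],"turn":[[0,0,0],[0,0,0],[0,0,0]]}'; python3 -m inch '{"slide":[[0.35,-0.5,0],[0.67,-1,0],[0.67,-1,0]],"turn":[[0,0,0],[0,0,0],[0,0,0]]}';  python3 -m inch '{"slide":[[0.32,-0.45,0.3],[0.64,-0.9,0.8],[0.64,-0.9,0.8],[0.64,-0.9,0.8]],"turn":[[0,0,0],[0,0,0],[0,0,0],[0,0,0]]}'
```

```text
time_s: 2.2
position: [0.4435, -0.2496, 0.223]
orientation: [-0.0, 1.0, -0.006, 0.001]
force: [0.4, -1.3, 0.2]
grip_width: 0.0876
grasp_force: 0.0
time_s: 2.58
position: [0.5131, -0.151, 0.2228]
orientation: [-0.001, 1.0, -0.006, 0.001]
force: [0.6, -0.2, -0.4]
grip_width: 0.0882
grasp_force: 0.0
time_s: 2.95
position: [0.5814, -0.0524, 0.2225]
orientation: [-0.001, 1.0, -0.007, 0.0]
force: [-0.2, -0.8, -0.0]
grip_width: 0.088
grasp_force: 0.0
time_s: 3.45
position: [0.6449, 0.0315, 0.142]
orientation: [0.001, 1.0, -0.01, -0.001]
force: [1.5, -0.3, 0.4]
grip_width: 0.088
grasp_force: 0.0
```

Run:
```python
from h import *
s=monitor.get_state();p=np.array(s["position"]);print(p,s["orientation"])
r=[]
for n in("scene","top"):
    c=capture(n);a=project(c,p)[0];print(n,"tcp px",a,"disc",project(c,[.641,.0415,.015])[0])
    x,y=int(a[0]),int(a[1]);r.append(cv2.resize(c["img"][max(0,y-60):y+60,x-60:x+60,::-1],(400,400)))
cv2.imwrite("pics/near.png",np.hstack(r))
```

```text
[0.64493685 0.03151105 0.14200684] [ 9.37403362e-04  9.99949816e-01 -9.93794657e-03 -8.50701794e-04]
scene tcp px [339.78482167 225.07049315] disc [342.41397498 264.42912091]
top tcp px [292.24146399 156.1642631 ] disc [289.07324689 171.07859835]
```

View pics/near.png

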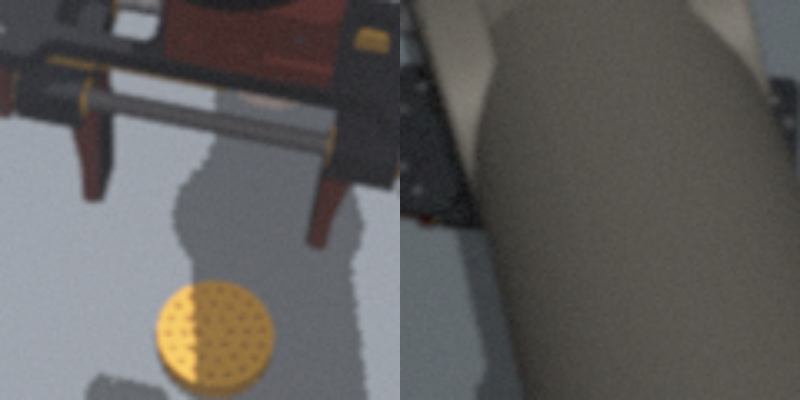

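The scene crop shows the fingertips at about (307,225) and (374,239), straddling above the disc. Their midpoint agrees with the projected TCP to about 1 px sideways. I'll descend.

```bash
python3 -m inch '{"slide":[[-0.04,-0.1,0.5],[-0.04,-0.1,0.9],[-0.04,-0.1,0.9],[-0.04,-0.1,0.9]],"turn":[[0,0,0],[0,0,0],[0,0,0],[0,0,0]]}'
```

```text
time_s: 4.05
position: [0.6429, 0.0435, 0.0551]
orientation: [0.0, 1.0, -0.01, 0.002]
force: [0.3, -0.1, -0.7]
grip_width: 0.0879
grasp_force: 0.0
```

```bash
python3 -m inch '{"slide":[[-0.02,0.02,0.3],[-0.02,0.02,0.5],[-0.02,0.02,0.52],[-0.02,0.02,0.52],[-0.02,0.02,0.52]],"turn":[[0,0,0],[0,0,0],[0,0,0],[0,0,0],[0,0,0]]}'
```

```text
time_s: 4.68
position: [0.6402, 0.043, 0.0017]
orientation: [-0.0, 1.0, -0.009, 0.001]
force: [0.4, -0.1, -0.5]
grip_width: 0.0878
grasp_force: 0.0
```

```bash
python3 -m inch '{"slide":[[0,0,-0.01],[0,0,-0.01],[0,0,-0.01],[0,0,-0.01],[0,0,-0.01],[0,0,-0.01]],"turn":[[0,0,0],[0,0,0],[0,0,0],[0,0,0],[0,0,0],[0,0,0]]}' 0 55
```

```text
time_s: 5.42
position: [0.6395, 0.0424, 0.0018]
orientation: [0.0, 1.0, -0.009, 0.0]
force: [-1.6, -1.6, 3.2]
grip_width: 0.0591
grasp_force: 55.0
```

```bash
python3 -m inch '{"slide":[[0,0,-0.3],[0,0,-0.7],[0,0,-1],[0,0,-1]],"turn":[[0,0,0],[0,0,0],[0,0,0],[0,0,0]]}'; python3 -m inch '{"slide":[[-0.2,0.4,-0.4],[-0.4,0.9,-0.4],[-0.4,1,-0.4],[-0.4,1,-0.4]],"turn":[[0,0,0],[0,0,0],[0,0,0],[0,0,0]]}';python3 -m inch '{"slide":[[-0.1,0.4,0],[-0.2,0.8,0],[-0.27,1,0],[-0.27,1,0],[-0.27,1,0]],"turn":[[0,0,0],[0,0,0],[0,0,0],[0,0,0],[0,0,0]]}'
```

```text
time_s: 5.92
position: [0.6409, 0.0434, 0.1036]
orientation: [-0.0, 1.0, -0.009, 0.002]
force: [-0.7, 0.1, -2.4]
grip_width: 0.0591
grasp_force: 55.0
time_s: 6.42
position: [0.5968, -0.0571, 0.14]
orientation: [-0.0, 1.0, -0.01, -0.001]
force: [1.1, 0.3, -1.8]
grip_width: 0.0589
grasp_force: 55.0
time_s: 7.05
position: [0.5697, -0.1532, 0.1412]
orientation: [-0.001, 1.0, -0.007, -0.0]
force: [0.3, 0.6, -2.1]
grip_width: 0.0592
grasp_force: 55.0
```

```bash
python3 -m inch '{"slide":[[0.02,0.3,0],[0.02,0.54,0],[0.02,0.54,0],[0.02,0.54,0],[0.02,0.54,0]],"turn":[[0,0,0],[0,0,0],[0,0,0],[0,0,0],[0,0,0]]}'
python3 - <<'E'
from h import *
s=monitor.get_state();p=np.array(s["position"]);print(p,s["orientation"])
c=capture("scene");P=cloud(c);h=cv2.cvtColor(c["img"],cv2.COLOR_RGB2HSV)
a=project(c,p)[0];print(a)
v,u=np.mgrid[0:400,0:640]
b=(np.hypot(u-a[0],v-a[1])<50)&(h[...,0]>12)&(h[...,0]<28)&(h[...,1]>120)&(P[...,2]>.12)
X=und(c,np.c_[u[b],v[b]],p[2]+.013)
print(b.sum(),np.median(P[b],0),X.min(0),X.max(0),cv2.minEnclosingCircle(X[:,:2].astype(np.float32)))
x,y=int(a[0]),int(a[1]);cv2.imwrite("pics/above.png",cv2.resize(c["img"][y-60:y+60,x-80:x+80,::-1],(800,600)))
E
```

```text
time_s: 7.68
position: [0.5704, -0.2079, 0.1417]
orientation: [-0.0, 1.0, -0.007, 0.0]
force: [-0.2, 0.1, -2.4]
grip_width: 0.0592
grasp_force: 55.0
[ 0.57042396 -0.20786197  0.14166342] [-4.40069796e-04  9.99971861e-01 -7.48858914e-03  6.42596804e-05]
[201.76871268 159.56315089]
862 [ 0.57946291 -0.20589211  0.1536777 ] [ 0.52510778 -0.23497788  0.15466342] [ 0.60847364 -0.17353249  0.15466342] ((0.5667906999588013, -0.19924211502075195), 0.041796427220106125)
```

View pics/above.png

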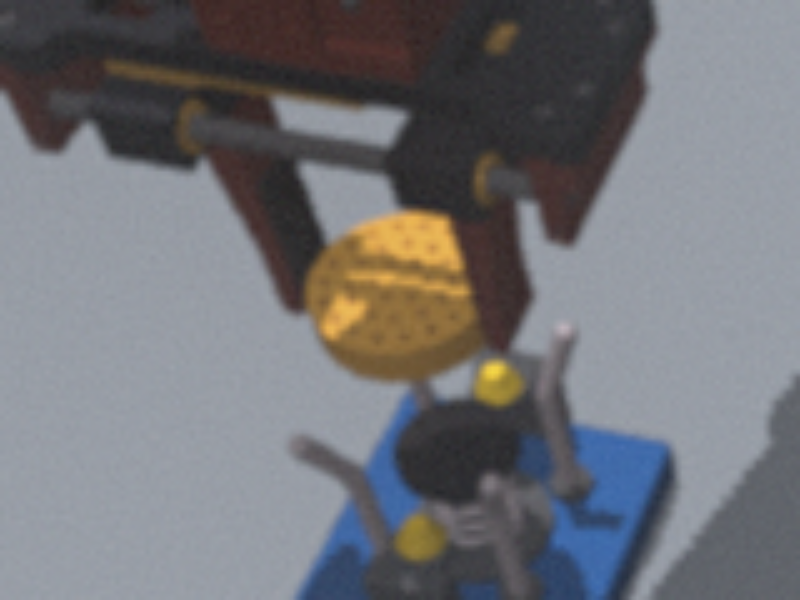

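The disc is held flat between the fingers above the magazine, with the mouth in clear view around crop (460,450). I'll measure where the disc sits in the grip from its lower rim.

Run:
```python
from h import *
s=monitor.get_state();p=np.array(s["position"])
c=capture("scene");P=cloud(c);h=cv2.cvtColor(c["img"],cv2.COLOR_RGB2HSV)
a=project(c,p)[0]; v,u=np.mgrid[0:400,0:640]
b=(np.hypot(u-a[0],v-a[1])<50)&(h[...,0]>12)&(h[...,0]<28)&(h[...,1]>120)&(P[...,2]>.12)
l=cv2.connectedComponentsWithStats(b.astype(np.uint8));b=l[1]==1+np.argmax(l[2][1:,4])
cols=[k for k in range(640) if b[:,k].sum()>12]
E=np.array([[k,np.where(b[:,k])[0].max()+.5] for k in cols])[3:-3]
X=und(c,E,p[2]-.0018)[:,:2]
f=minimize(lambda q:np.sum((np.hypot(*(X-q).T)-.03)**2),p[:2]);q=f.x
r=np.hypot(*(X-q).T)-.03
print(len(X),"rim centre",q,"tool",p,"rms",r.std(),r.mean())
top=b&(P[...,2]>p[2]+.010);print("top z",np.median(P[top][:,2]),"front x",np.percentile(P[top][:,0],99))
```

```text
25 rim centre [ 0.56767357 -0.20733066] tool [ 0.57033599 -0.20823349  0.14170268] rms 0.0005942034387360864 -2.5422060737828044e-05
top z 0.15392275673118844 front x 0.6050747966592794
```

```bash
python3 -m inch '{"slide":[[0.015,0,0.2],[0.015,0,0.4],[0.015,0,0.5],[0.015,0,0.56],[0.015,0,0.6],[0.015,0,0.6]],"turn":[[0,0,0],[0,0,0],[0,0,0],[0,0,0],[0,0,0],[0,0,0]]}'
python3 - <<'E'
from h import *
c=capture("scene");a=project(c,monitor.get_state()["position"])[0];print(a,monitor.get_state()["force"])
x,y=int(a[0]),int(a[1]);cv2.imwrite("pics/in1.png",cv2.resize(c["img"][y-45:y+45,x-50:x+70,::-1],(800,600)))
E
```

```text
time_s: 8.52
position: [0.5715, -0.2101, 0.0817]
orientation: [0.0, 1.0, -0.009, 0.0]
force: [-0.8, -0.6, -2.1]
grip_width: 0.0589
grasp_force: 55.0
[208.23404872 182.98642348] [ 0.10774841 -0.21211317 -1.32308141]
```

View pics/in1.png

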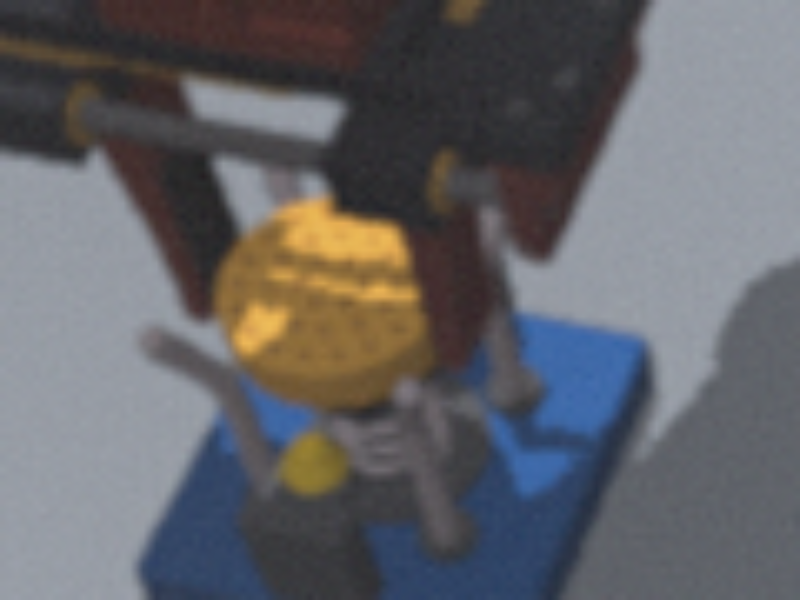

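The disc is in the mouth between the leaning rods, with no contact force. The front-left rod is at crop (235,390) and the front-right at (410,400). I'll continue down.

```bash
python3 -m inch '{"slide":[[0,-0.02,0.03],[0,-0.02,0.06],[0,-0.02,0.09],[0,-0.02,0.1],[0,-0.02,0.1]],"turn":[[0,0,0],[0,0,0],[0,0,0],[0,0,0],[0,0,0]]}'; python3 -c "
from h import *
s=monitor.get_state();print(s['force'],s['moment'],s['position'])"
```

```text
time_s: 9.2
position: [0.5712, -0.2082, 0.0714]
orientation: [0.0, 1.0, -0.009, -0.0]
force: [-0.2, -1.6, -2.3]
grip_width: 0.0591
grasp_force: 55.0
[-0.17724834 -1.64655572 -2.28776709] [-0.19781794  0.25066547  0.00398091] [ 0.57119052 -0.20819024  0.07141921]
```

```bash
python3 -m inch '{"slide":[[0,0,0.04],[0,0,0.08],[0,0,0.11],[0,0,0.11]],"turn":[[0,0,0],[0,0,0],[0,0,0],[0,0,0]]}'; python3 -c "
from h import *
s=monitor.get_state();print(s['force'],s['moment'],s['position'])"
```

```text
time_s: 9.7
position: [0.5715, -0.2085, 0.0608]
orientation: [0.0, 1.0, -0.009, 0.0]
force: [-1.8, -1.2, 1.9]
grip_width: 0.0589
grasp_force: 55.0
[-1.78375357 -1.20835073  1.85773377] [-0.32651852  0.55189831  0.01649624] [ 0.57148094 -0.20845989  0.06082501]
```

```bash
python3 -m inch '{"slide":[[0,0,0.05],[0,0,0.1],[0,0,0.14],[0,0,0.17],[0,0,0.19],[0,0,0.19]],"turn":[[0,0,0],[0,0,0],[0,0,0],[0,0,0],[0,0,0],[0,0,0]]}'; python3 -c "
from h import *
s=monitor.get_state();print(s['force'],s['moment'],s['position'])"
```

```text
time_s: 10.45
position: [0.5715, -0.2085, 0.0419]
orientation: [0.0, 1.0, -0.009, 0.0]
force: [-3.2, -2.8, 4.2]
grip_width: 0.0595
grasp_force: 55.0
[-3.23665327 -2.82654413  4.17456634] [-0.36889346  0.63584172 -0.01034907] [ 0.57154067 -0.20849126  0.04193858]
```

```bash
python3 -m inch '{"slide":[[0,0,0.02],[0,0,0.035],[0,0,0.035],[0,0,0.035]],"turn":[[0,0,0],[0,0,0],[0,0,0],[0,0,0]]}'
python3 - <<'E'
from h import *
s=monitor.get_state();print(s['force'],s['moment'],s['position'])
c=capture("scene");a=project(c,s["position"])[0];print(a)
x,y=int(a[0]),int(a[1]);cv2.imwrite("pics/in2.png",cv2.resize(c["img"][y-45:y+45,x-50:x+70,::-1],(800,600)))
E
```

```text
time_s: 10.95
position: [0.5715, -0.2085, 0.0385]
orientation: [0.0, 1.0, -0.009, 0.0]
force: [-3.5, -1.9, 5.9]
grip_width: 0.0589
grasp_force: 55.0
[-3.47265825 -1.85056041  5.9317777 ] [-0.39308176  0.66128038 -0.02880397] [ 0.57153538 -0.20846063  0.03851301]
[214.35452319 197.95854892]
```

View pics/in2.png

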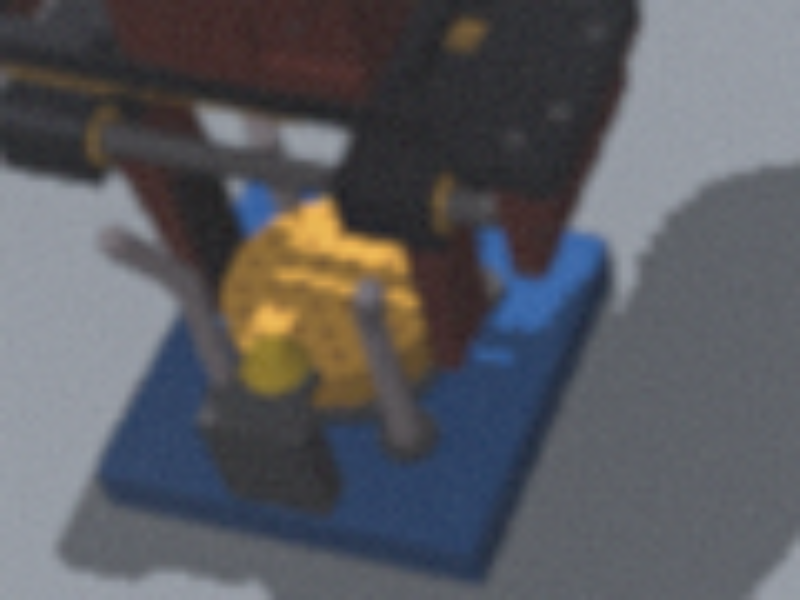

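The disc is down between the rods with the front catch at crop (275,365) over its edge. I'll release and retreat straight up.

```bash
python3 -m inch '{"slide":[[0,0,0],[0,0,0],[0,0,0],[0,0,0],[0,0,0],[0,0,0]],"turn":[[0,0,0],[0,0,0],[0,0,0],[0,0,0],[0,0,0],[0,0,0]]}' 0.95; python3 -m inch '{"slide":[[0,0,-0.3],[0,0,-0.6],[0,0,-1],[0,0,-1]],"turn":[[0,0,0],[0,0,0],[0,0,0],[0,0,0]]}'; python3 -m inch '{"slide":[[-0.2,-0.4,-0.5],[-0.2,-0.8,-1],[-0.2,-1,-1],[-0.2,-1,-1]],"turn":[[0,0,0],[0,0,0],[0,0,0],[0,0,0]]}'
python3 - <<'E'
from h import *
r=[]
for n in("scene","top"):
    c=capture(n);P=cloud(c);h=cv2.cvtColor(c["img"],cv2.COLOR_RGB2HSV)
    a=project(c,[.572,-.208,.055])[0];v,u=np.mgrid[0:400,0:640]
    b=(np.hypot(u-a[0],v-a[1])<14)&(h[...,0]>10)&(h[...,0]<23)&(h[...,1]>120)
    if b.sum()>10:
        q=P[b];k=abs(q[:,2]-np.median(q[:,2]))<.006;q=q[k]
        f=np.linalg.lstsq(np.c_[q[:,:2]-q[:,:2].mean(0),np.ones(len(q))],q[:,2],rcond=None)[0]
        print(n,b.sum(),q.mean(0),"tilt deg",np.degrees(f[:2]))
    x,y=int(a[0]),int(a[1]);r.append(cv2.resize(c["img"][y-40:y+40,x-40:x+40,::-1],(400,400)))
    for t in("steel_disc","ceramic_disc"):
        for g in spot_in(n,t)[:1]: print(t,pt(c,g["point"]).round(3))
cv2.imwrite("pics/done.png",np.hstack(r))
E
```

```text
time_s: 11.75
position: [0.5715, -0.208, 0.0381]
orientation: [-0.0, 1.0, -0.009, 0.0]
force: [-0.5, -0.2, -0.4]
grip_width: 0.0835
grasp_force: 0.0
time_s: 12.25
position: [0.5738, -0.2086, 0.1416]
orientation: [0.001, 1.0, -0.009, 0.003]
force: [0.5, -0.3, -0.4]
grip_width: 0.0834
grasp_force: 0.0
time_s: 12.75
position: [0.5532, -0.1057, 0.238]
orientation: [-0.0, 1.0, -0.007, 0.0]
force: [-0.3, -0.3, -0.5]
grip_width: 0.0837
grasp_force: 0.0
scene 540 [ 0.57262294 -0.20791619  0.05902289] tilt deg [0.13047656 0.09058163]
steel_disc [0.57  0.226 0.016]
ceramic_disc [0.467 0.044 0.015]
steel_disc [0.568 0.226 0.014]
ceramic_disc [0.445 0.042 0.018]
```

View pics/done.png

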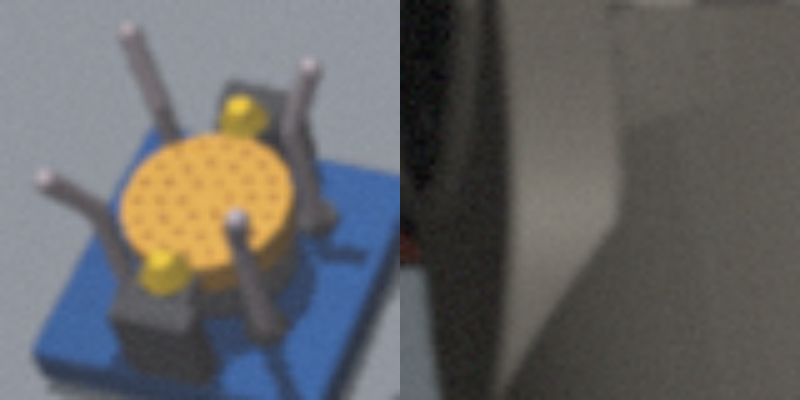

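The final view shows the disc flat (tilt about 0.1°) with its top at 59 mm, held under both catches at crop (165,270) and (243,115). The bystander discs have not moved and the gripper is clear.

```bash
python3 -c "
from rig import manip
print(manip.sign_off())"
```

```text
the job is handed in; nothing more can be done
None
```

The bronze disc is in the magazine, flat and held under both yellow catches; the steel and ceramic discs were left where they lay, and the job was handed in at about 13 s on the robot's clock (limit 40 s).

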